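# Do up the hand nut on the transport tub

### The arm

A 6-joint arm with a two-finger parallel gripper is mounted at the origin on the work surface. World frame = base frame: x ahead of the robot, y to its left, z up, the work surface at z = 0. Lengths are in m, angles in rad, forces in N, time in s.
With the tool pointing down it reaches from about 0.35 to 0.975 m from the base axis. Payload 7.1 kg.
Tool frame: the origin (TCP) lies midway between the tips of the shut fingers; the grasp point (between the pads) lies 19 mm behind it; z points along the fingers, x is the direction in which the jaws open and shut, and the axes are right-handed (so a half turn about z gives the same grasp; the last joint's range is limited). The gripper opens to 88 mm and grips with 3 to 60 N. Pads are 20 mm wide; open, the fingers measure 115 mm over their backs; the gripper's body (75 mm by 178 mm) begins 61 mm behind the grasp point.
Start: joints at [1.315, 0.423, 1.63, -0, 1.089, -0.019], TCP at [0.147, 0.608, 0.223] pointing down, gripper open.
Joint ranges: [-3, 3], [-0.9, 2.11], [0.09, 2.58], [-1.31, 4.45], [0.11, 2.69], [-2.54, 2.54]. Speed limits (rad/s): [2.39, 2.39, 3.01, 3.14, 3.14, 3.14].

### API

Orientations are given as a unit quaternion [w, x, y, z].
In Python, from station import move_pose, movel, movej, command_gripper, wait, inverse_kinematics, read_camera, camera_info, MotionError, job_done, get_time, get_joint_pos, get_qvel, get_effort, get_tcp_pos, get_ee_rot, get_ft_force, get_ft_torque, get_grip_width gives the robot as it stands. Calls block until the motion is done:
- move_pose(position, orientation): joint-space move of the TCP to a pose.
- movel(position, frame=None, v=0.15, until_force=None): straight line of the TCP; frame=None keeps the orientation; v is the mean speed in m/s. With until_force (N) it stops when the force on the tool has changed by that much, and returns True; else False.
- movej(angles): joint-space move.
- command_gripper(opening): opening from 0.0 (shut) to 1.0 (fully open); the grip force is fixed at half the most; returns when the fingers have stopped.
- wait(seconds).
- inverse_kinematics(position, orientation): joint angles nearest the present ones, or None.
- read_camera(name): name is "side" or "top"; returns the picture (384x512x3 uint8, red, green, blue); there is no depth.
- camera_info(name): a dict with "intrinsics" (3x3 intrinsics, pixels), "dist" ([k1, k2, p1, p2, k3] as OpenCV has them; the pictures are not rectified), "T" (4x4, takes a point from camera to world coordinates). Camera axes: x right, y up, looking along -z (the intrinsics and any distortion apply to the point x, -y, -z); pixel columns grow to the right and rows downward; lengths in m; the calibration is good to about 2 mm. A picture is of the moment at which its call begins. camera_info takes no time and is no camera call.
A pose or a line that the arm cannot do raises MotionError and nothing moves.
- job_done(): hands the job in, once; it reports no verdict.
Readings, each from a call of its own:
- get_time(): time.
- get_joint_pos(): joint angles.
- get_qvel(): joint speeds.
- get_effort(): joint torques, N m.
- get_tcp_pos(): TCP position.
- get_ee_rot(): TCP orientation.
- get_ft_force(): force on the tool from outside, world axes, zero at the start.
- get_ft_torque(): the same for the moment, N m.
- get_grip_width(): opening from 0.0 (shut) to 1.0 (fully open).
Only numpy, scipy, OpenCV 4.12 (cv2) and the standard library are available. Lean on these libraries where they do the work, as an engineer would, in place of code of your own. Each camera call takes 0.05 s, during which the arm holds its last target.

### The job

The three-winged hand nut on the lid of the transport tub has been left loose. Do it up clockwise (seen from above) until it is snug and turns no further, by pushing its wings round with a fingertip, stroke after stroke; do not pinch it. Leave the tub and the things around it where they stand.

Things in the scene. Friction and masses are not known exactly. Their poses are not given: they have to be found in the camera images.
- nut (a joint): turn (rad) of the black three-winged nut on the tub's lid about the tub's z axis: 0 loosest, grows clockwise seen from above, 6.6 is snug, a firm stop. Starts at 0 to 1.5, stays where left (friction 0.04 N m, about 1.5 N at a wing). Sinks 4 mm a turn. At value q its wings point at angles -q, -q + 120 deg and -q + 240 deg from the tub's x axis, counter-clockwise from above.
- nut_mid (a point): point on the nut's axis at half the height of its wings (they reach 11 mm above and below it); turns with the nut, x axis along one wing, z up. 128 mm above the table when the nut is snug, 132 mm when loosest. The nut is 76 mm over its wings; hub 23 mm wide, flange 32 mm wide and 4 mm thick, stud end in the middle, at most 146 mm above the table.
- wing_fronts: counter-clockwise faces of the three wings, the ones to push for tightening (a 3 mm half of each wing). The wings are upright, radial, 6 mm thick, from 10 to 38 mm from the nut's axis, 22 mm tall. Origin on the nut's axis at its underside.
- wing_backs: clockwise faces of the same three wings (the other 3 mm half of each); same origin. Pressing on fronts and backs at once is a pinch.
- tub: closed white plastic transport tub with a white lid, 250 (x) by 190 (y) by 110 mm tall, about 3.5 kg, loose on the table; origin at the centre of its underside, z up. The nut's axis is its z axis. A 3 mm steel strap, 34 mm wide, crosses the lid along y under the nut.
- handle_bar (a point): middle of the bar of the tub's fixed carrying handle (12 mm steel rod): the bar runs along the tub's y, 120 mm long, 32 mm to the +x side of the nut's axis, its top 160 mm above the table, on two posts. It passes above the wings, so a finger cannot go right round the nut; the -x side of the nut is open.
- bowl: small steel bowl, 100 mm wide, 45 mm tall, a bystander; origin under its centre
- dish: terracotta dish, 150 mm wide, 30 mm tall, a bystander; origin under its centre
- bottle: amber bottle, 60 mm wide, 130 mm tall, a bystander; origin under its centre
- jar: clear jar with a white cap, 60 mm wide, 60 mm tall, a bystander; origin under its centre

How it is judged:
By the outcome, as a careful person would: the job done as asked, in the order asked, and still so for the second after the job is handed in, with the robot touching nothing.
It also fails if it takes over 51 s, if anything falls off the work surface, if the arm or the gripper's body presses on something with over 40 N, if the wrist force passes 120 N, or if a joint passes its speed limit or range.

## Working session

There is one attempt and no reset: what is moved stays moved. The work goes in short steps, each a Python script; the robot and the scene stay as the last script left them, time stands still between calls to the robot, and variables do not carry over. Pictures are saved under pics/ and viewed, and the job is handed in when it is done.

```bash
ls; mkdir -p pics; python3 - <<'E'
from station import *
import cv2
for n in("side","top"):
    im=read_camera(n); cv2.imwrite(f"pics/{n}0.png",im[:,:,::-1]); i=camera_info(n); print(n,i["intrinsics"],i["dist"],i["T"])
print(get_time(),get_ee_rot(),get_grip_width())
E
```

```text
pics
side [[351.43105273   0.         250.65836818]
 [  0.         351.43105273 195.66511836]
 [  0.           0.           1.        ]] [-0.10958781  0.          0.          0.          0.        ] [[-0.35997901  0.55452087 -0.75028109 -0.01745116]
 [-0.93295641 -0.21160692  0.29122988  0.28778977]
 [ 0.00272837  0.8048162   0.59351786  0.60803219]
 [ 0.          0.          0.          1.        ]]
top [[347.60396496   0.         256.5261901 ]
 [  0.         347.60396496 191.08398953]
 [  0.           0.           1.        ]] [-0.08085751  0.          0.          0.          0.        ] [[ 0.01111146  0.98408679 -0.17734072  0.42411413]
 [-0.99984905  0.01330342  0.01117585  0.04677127]
 [ 0.01335724  0.17718977  0.98408606  0.96589763]
 [ 0.          0.          0.          1.        ]]
0.1 [ 4.35374904e-04  7.85682302e-01  6.18629796e-01 -5.52957574e-04] 1.0036046838804695
```

View pics/side0.png

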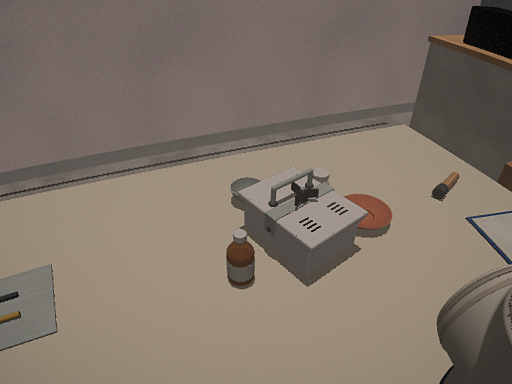

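View pics/top0.png

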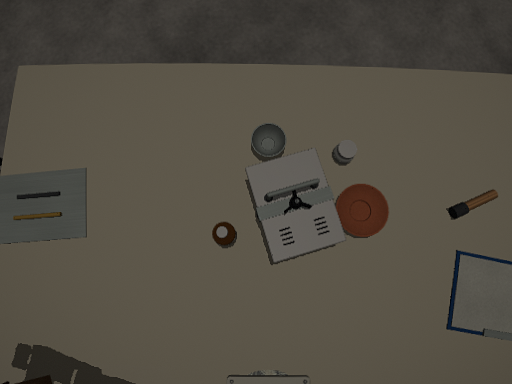

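The tub is near (298,205) in the top view, with the bowl at (268,140), jar at (345,152), dish at (361,210) and bottle at (224,234). I'll enlarge.

```bash
python3 - <<'E'
import cv2
im=cv2.imread("pics/top0.png")[140:270,235:355]; im=cv2.convertScaleAbs(im,alpha=1.6)
cv2.imwrite("pics/topz.png",cv2.resize(im,None,fx=4.6,fy=4.6,interpolation=cv2.INTER_CUBIC))
im=cv2.imread("pics/side0.png")[160:280,225:375]
cv2.imwrite("pics/sidez.png",cv2.resize(im,None,fx=5,fy=5,interpolation=cv2.INTER_CUBIC))
E
```

```text
(no output)
```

View pics/topz.png

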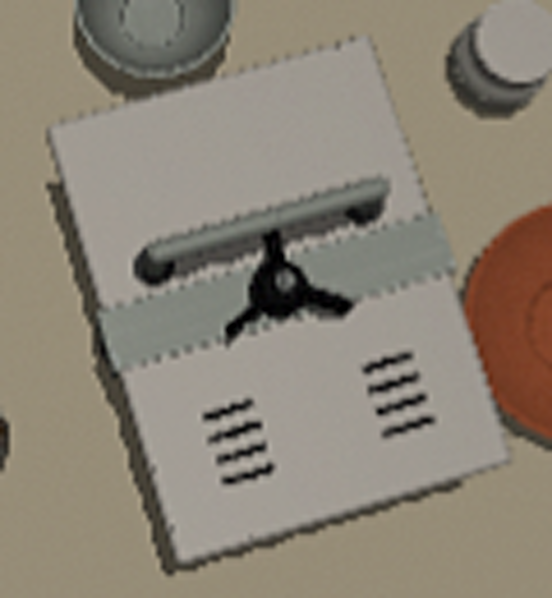

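View pics/sidez.png

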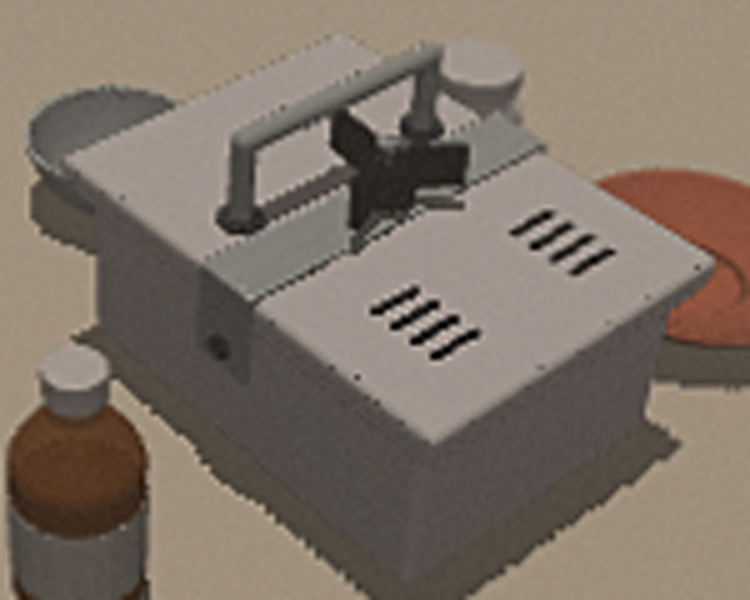

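Top crop: lid corners at (48,128), (368,38), (508,460), (178,562); stud at (284,284); wing tips at (275,234), (350,306), (230,336). The handle is on the up side (+x of the world, roughly).

```bash
cat > h.py <<'E'
import numpy as np, cv2
from station import *
def ray(n,uv,z):
    i=camera_info(n);T=np.array(i["T"])
    p=cv2.undistortPoints(np.array([[uv]],float),np.array(i["intrinsics"]),np.array(i["dist"]))[0,0]
    d=T[:3,:3]@np.array([p[0],-p[1],-1]); o=T[:3,3]
    return (o+d*(z-o[2])/d[2])
def proj(n,P):
    i=camera_info(n);T=np.array(i["T"])
    c=(np.asarray(P,float)-T[:3,3])@T[:3,:3]; c=c*[1,-1,-1]
    return cv2.projectPoints(c.reshape(-1,1,3),np.zeros(3),np.zeros(3),np.array(i["intrinsics"]),np.array(i["dist"]))[0][:,0]
E
python3 - <<'E'
from h import *
t=lambda u,v:(235+(u+.5)/4.6-.5,140+(v+.5)/4.6-.5)
s=lambda u,v:(225+(u+.5)/5-.5,160+(v+.5)/5-.5)
C=np.array([ray("top",t(*p),.11)[:2] for p in[(48,128),(368,38),(508,460),(178,562)]])
D=np.array([ray("side",s(*p),.11)[:2] for p in[(68,158),(338,36),(714,264),(434,442)]])
for c in(C,D):
    print(c,c.mean(0),[np.linalg.norm(c[i]-c[i-1]) for i in range(4)])
    ex=(c[0]+c[1]-c[2]-c[3]); ey=(c[0]+c[3]-c[1]-c[2]); print(np.degrees([np.arctan2(ex[1],ex[0]),np.arctan2(-ey[0],ey[1])]))
print(ray("top",t(284,284),.146), ray("side",s(402,150),.14))
for p in[(275,234),(350,306),(230,336)]:
  w=ray("top",t(*p),.142)[:2]; print(w)
for n,p,z in[("bowl",(154,15),.0),("jar",(515,42),.06),("dish",(555,325),.02),("bottle",(222,232),.13)]:
  u=t(*p) if n!="bottle" else p
  print(n,ray("top",u,z))
E
```

```text
[[ 0.6388279   0.06681525]
 [ 0.69342056 -0.11123548]
 [ 0.45974126 -0.18255624]
 [ 0.40481738 -0.00554626]] [ 0.54920178 -0.05813068] [np.float64(0.24494308239101864), np.float64(0.186232170021946), np.float64(0.2443208243952977), np.float64(0.18533527557992732)]
[17.07784737 17.14209445]
[[ 0.63996815  0.06511312]
 [ 0.69450708 -0.10839882]
 [ 0.45771197 -0.18145294]
 [ 0.40454291 -0.00654076]] [ 0.54918253 -0.05781985] [np.float64(0.2460880363378969), np.float64(0.1818815244591653), np.float64(0.24780804598963743), np.float64(0.18281471231122506)]
[17.03724711 17.17789373]
[ 0.54822413 -0.05801366  0.146     ] [ 0.55151143 -0.06740758  0.14      ]
[ 0.57531022 -0.05402076]
[ 0.53765487 -0.0930009 ]
[ 0.52119638 -0.03018578]
bowl [0.74080235 0.00382971 0.        ]
jar [ 0.70841842 -0.20858021  0.06      ]
dish [ 0.54434709 -0.23780596  0.02      ]
bottle [0.47409949 0.11883719 0.13      ]
```

Both views agree: the nut's axis is at (0.549, -0.058), tub yaw is 17.1°, and the nut is at about q≈0.1. My plan is three strokes of about 130° on the open side, with shut fingers turning with the wing. I'll check IK first.

```bash
cat >> h.py <<'E'
C=np.array([.549,-.058]); Y=17.1
def pose(phi,g,z=.124,r=.030):
    a=np.radians(Y+phi); u=np.array([np.cos(a),np.sin(a)]); n=np.array([-u[1],u[0]])
    p=C+u*r+n*(.013+g)
    b=a-np.pi
    return [p[0],p[1],z],[0,np.cos(b/2),np.sin(b/2),0]
def ft(): return np.round(get_ft_force(),1)
E
python3 - <<'E'
from h import *
for phi in(240,200,150,100,90): 
    for z in(.124,.18): print(phi,np.round(inverse_kinematics(*pose(phi,.008,z)),2))
command_gripper(0.0)
p,q=pose(235,.010,.22); move_pose(p,q)
print(get_time(),get_joint_pos(),get_tcp_pos(),ft(),get_grip_width())
movel(pose(235,.010,.165)[0],v=.1)
cv2.imwrite("pics/a_s.png",cv2.resize(read_camera("side")[130:290,200:400,::-1],None,fx=4,fy=3.7))
E
```

```text
240 [-0.18  0.48  1.82 -0.    0.85 -1.53]
240 [-0.18  0.4   1.79 -0.    0.96 -1.53]
200 [-0.19  0.45  1.87 -0.    0.82 -0.84]
200 [-0.19  0.36  1.84 -0.    0.94 -0.84]
150 [-0.16  0.41  1.93 -0.    0.8   0.06]
150 [-0.16  0.33  1.89 -0.    0.92  0.06]
100 [-0.1   0.41  1.93 -0.    0.8   1.  ]
100 [-0.1   0.33  1.9  -0.    0.92  1.  ]
90 [-0.09  0.42  1.93 -0.    0.8   1.18]
90 [-0.09  0.33  1.89 -0.    0.92  1.18]
4.3083 [-1.84852652e-01  3.45335192e-01  1.75708276e+00  1.23166547e-04
  1.03916654e+00 -1.44429219e+00] [ 0.56180273 -0.0929103   0.21999656] [-0.8  0.2  0.3] 0.0034801460171385522
```

View pics/a_s.png

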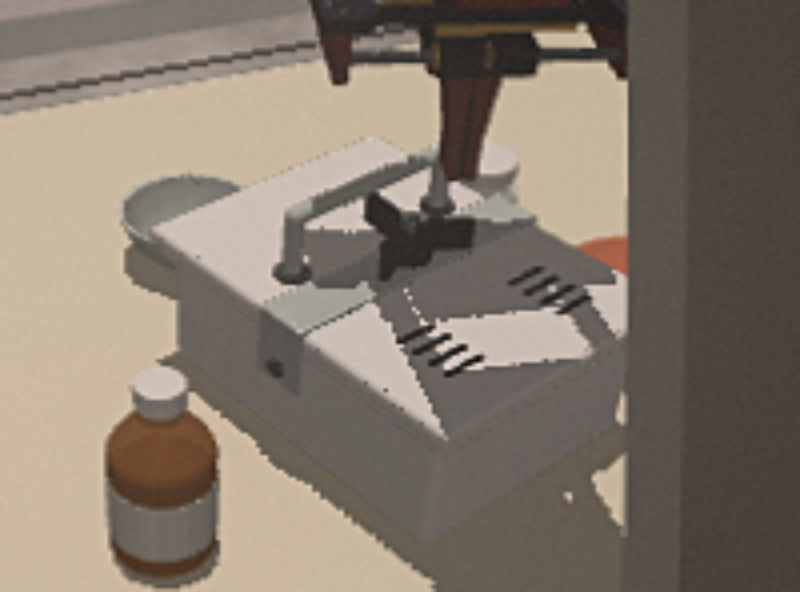

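The finger hovers beside the wing nearest the jar side, clear of the bar. I'll descend with force guarding and do the first stroke.

```bash
cat >> h.py <<'E'
def stroke(a,b,step=10,v=.06,lim=8,g0=.007):
    p,q=pose(a,g0,.165); movel(p,q,v=.1)
    if movel(pose(a,g0)[0],v=.06,until_force=5): print("touch on descent",get_tcp_pos(),ft()); return None
    f0=get_ft_force()
    phi=a
    movel(*pose(a,.0),v=.04)
    print(a,"gap0",np.round(get_ft_force()-f0,1))
    while phi>b:
        phi=max(b,phi-step)
        s=movel(*pose(phi,0),v=v,until_force=lim)
        d=get_ft_force()-f0; al=np.radians(Y+phi); n=np.array([-np.sin(al),np.cos(al)])
        print(phi,"tang %.1f |F| %.1f mz %.2f"%(d[:2]@n,np.linalg.norm(d),get_ft_torque()[2]),"STOP" if s else "")
        if s: break
    return phi
def leave(phi,g=.006,z=.18):
    movel(*pose(phi,g),v=.05); movel(pose(phi,g,z)[0],v=.12)
E
python3 - <<'E'
from h import *
r=stroke(235,105)
print(r,get_time())
if r: leave(r)
p,q=pose(150,.09,.2);movel(p,q)
print(get_time(),ft())
for n,(y,x) in dict(side=(130,200),top=(120,210)).items():
    cv2.imwrite(f"pics/b_{n}.png",cv2.resize(read_camera(n)[y:y+160,x:x+200,::-1],None,fx=4,fy=3.7))
E
```

```text
235 gap0 [ 0.2 -1.7 -0.8]
225 tang 0.6 |F| 1.4 mz 0.03 
215 tang 0.9 |F| 0.9 mz -0.07 
205 tang 0.9 |F| 1.4 mz 0.03 
195 tang 1.3 |F| 1.9 mz 0.04 
185 tang 1.5 |F| 2.0 mz 0.02 
175 tang -0.4 |F| 1.3 mz 0.01 
165 tang 0.8 |F| 1.9 mz 0.01 
155 tang 1.3 |F| 2.0 mz 0.01 
145 tang 0.5 |F| 1.5 mz -0.05 
135 tang 0.6 |F| 1.5 mz -0.01 
125 tang 0.0 |F| 0.6 mz 0.01 
115 tang 0.3 |F| 0.8 mz -0.01 
105 tang 0.6 |F| 0.6 mz -0.00 
105 10.6917
12.525 [-1.1 -0.3  0.2]
```

View pics/b_side.png

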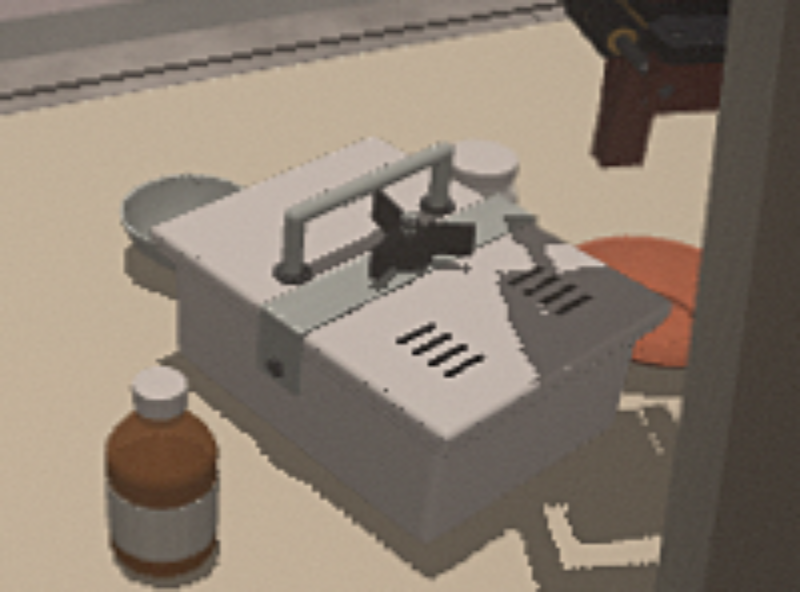

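View pics/b_top.png

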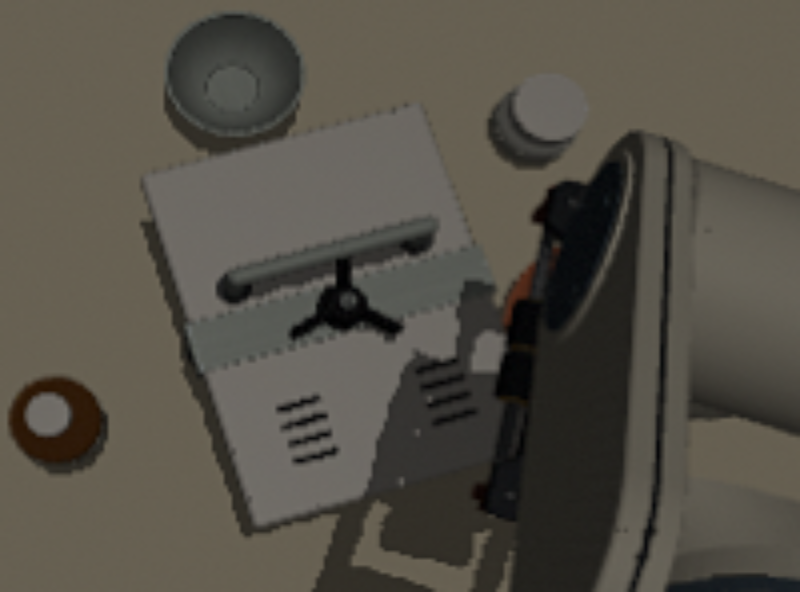

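The top view shows the wings about 10–13° further round modulo 120°, which matches the 130° stroke. The tub hasn't moved. Next is stroke two (225→95).

```bash
python3 - <<'E'
from h import *
p,q=pose(225,.01,.2);movel(p,q)
r=stroke(225,95)
print(r,get_time())
if r: leave(r)
p,q=pose(150,.09,.2);movel(p,q)
print(get_time(),ft())
for n,(y,x) in dict(top=(120,210)).items():
    cv2.imwrite(f"pics/c_{n}.png",cv2.resize(read_camera(n)[y:y+160,x:x+200,::-1],None,fx=4,fy=3.7))
E
```

```text
225 gap0 [ 0.3 -0.5  0.2]
215 tang 1.6 |F| 1.7 mz -0.08 
205 tang 0.9 |F| 1.2 mz -0.00 
195 tang 0.6 |F| 1.0 mz 0.04 
185 tang 1.3 |F| 1.5 mz -0.02 
175 tang 0.5 |F| 1.3 mz 0.02 
165 tang -0.1 |F| 0.5 mz -0.00 
155 tang 0.6 |F| 0.9 mz -0.02 
145 tang -0.2 |F| 0.4 mz -0.02 
135 tang 1.0 |F| 1.1 mz -0.08 
125 tang 0.5 |F| 1.0 mz -0.02 
115 tang 0.8 |F| 1.1 mz 0.03 
105 tang -0.2 |F| 0.8 mz 0.05 
95 tang -0.4 |F| 1.1 mz 0.01 
95 19.9667
21.9583 [ 0.1  0.8 -0.2]
```

View pics/c_top.png

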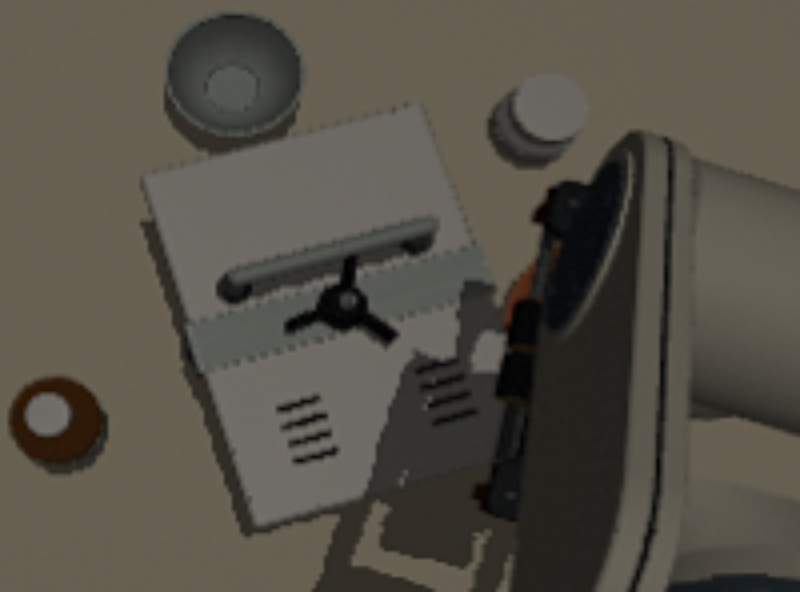

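The wings sit another ~10° further round modulo 120°. Final stroke: 215→~102, where the stop is expected, slow and force-limited at the end.

```bash
python3 - <<'E'
from h import *
p,q=pose(215,.01,.2);movel(p,q)
r=stroke(215,115)
if r==115:
    f0=get_ft_force()*0
    while r>88:
        r-=3; s=movel(*pose(r,0),v=.025,until_force=6)
        d=get_ft_force(); al=np.radians(Y+r); n=np.array([-np.sin(al),np.cos(al)]); t=d[:2]@n
        print(r,"t %.1f"%t,"STOP" if s else "")
        if s or t>6: break
p=get_tcp_pos(); qe=get_ee_rot()
a=2*np.arctan2(qe[2],qe[1])+np.pi
rel=np.array(p[:2])-C; print("tcp",p,"yaw",np.degrees(a)-Y,"ang",np.degrees(np.arctan2(rel[1],rel[0]))-Y-np.degrees(np.arctan2(.013,.03)))
print(r,get_time(),ft())
E
```

```text
215 gap0 [-0.   0.3  0.2]
205 tang -0.3 |F| 1.6 mz 0.04 
195 tang -0.3 |F| 1.0 mz -0.01 
185 tang -0.5 |F| 0.5 mz 0.04 
175 tang 0.3 |F| 0.6 mz 0.04 
165 tang 0.8 |F| 1.1 mz 0.00 
155 tang 0.1 |F| 1.0 mz -0.06 
145 tang -0.1 |F| 0.9 mz 0.04 
135 tang 1.0 |F| 1.0 mz -0.02 
125 tang 1.0 |F| 1.2 mz 0.02 
115 tang 1.1 |F| 1.8 mz -0.02 
112 t 1.3 
109 t 0.6 
106 t 1.3 
103 t -0.2 
100 t 4.0 
97 t 9.1 
tcp [ 0.52319748 -0.03664394  0.12372654] yaw 97.1495555693098 ang 99.85765978721287
97 29.7 [-7.2 -6.4  3.5]
```

Firm resistance started around 101°, where the stop was expected (102°), and rose to about 9 N. I'll back off and look.

```bash
python3 - <<'E'
from h import *
leave(98)
p,q=pose(150,.09,.2);movel(p,q)
print(get_time(),ft())
im=read_camera("top"); cv2.imwrite("pics/d_full.png",im[:,:,::-1])
cv2.imwrite("pics/d_top.png",cv2.resize(im[120:280,210:410,::-1],None,fx=4,fy=3.7))
b=cv2.imread("pics/top0.png")
z=lambda m:cv2.resize(cv2.convertScaleAbs(m[165:235,255:335],alpha=1.8),None,fx=5,fy=5,interpolation=cv2.INTER_CUBIC)
cv2.imwrite("pics/d_cmp.png",np.hstack([z(b)[:, :400],z(im[:,:,::-1])[:, :400]]))
g=lambda m:cv2.cvtColor(m,cv2.COLOR_BGR2GRAY).astype(np.float32)
A,B=g(b),g(np.ascontiguousarray(im[:,:,::-1]))
for nm,(y0,y1,x0,x1) in dict(tubleftedge=(150,262,240,285),bowl=(118,165,245,292),jar=(135,168,330,360),bottle=(215,252,208,242)).items():
    print(nm,cv2.phaseCorrelate(A[y0:y1,x0:x1].copy(),B[y0:y1,x0:x1].copy()))
E
```

```text
31.6583 [ 0.1 -0.4  0.3]
tubleftedge ((0.3336680368697813, -0.1384098268576608), 0.908093057429349)
bowl ((-0.029927744215346053, -0.040309338434173725), 0.9947540739344226)
jar ((0.1801812575858186, 0.09427721021537039), 0.9611271449813137)
bottle ((0.0013620328821595251, -0.02251780322533392), 0.9973609182155795)
```

View pics/d_cmp.png

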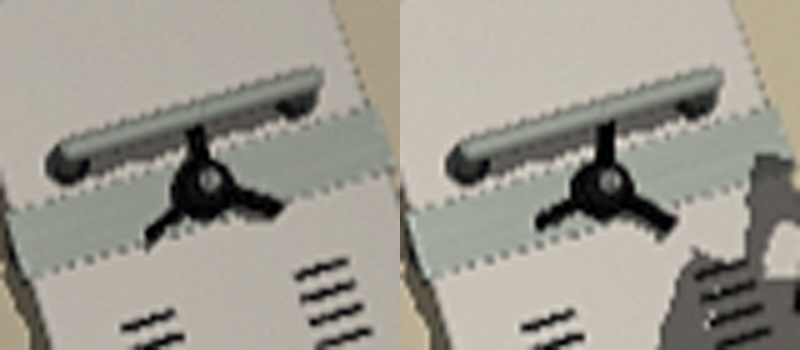

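View pics/d_top.png

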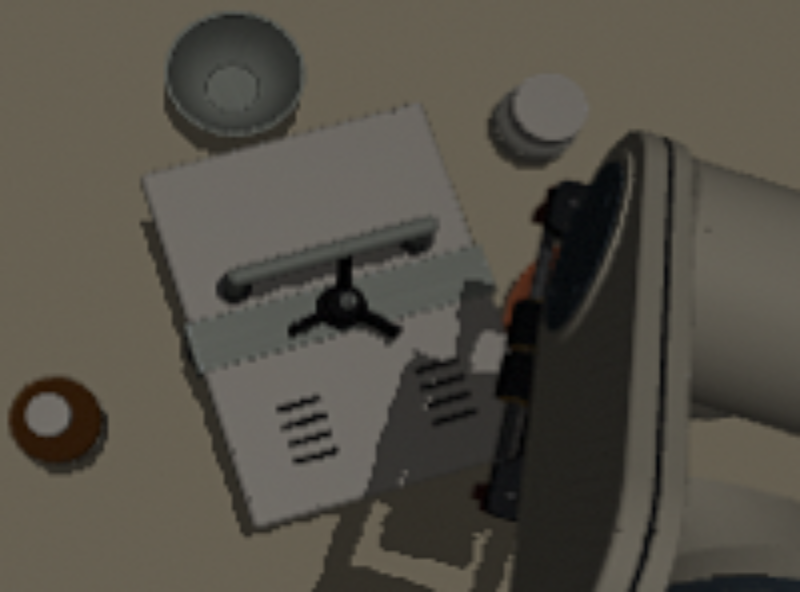

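The nut in the final view sits about 8° short of its place after stroke two (modulo 120°), which fits a wing at 102–103°, i.e. snug. The tub, bowl, jar and bottle look unmoved, and the arm touches nothing.

```bash
python3 - <<'E'
from h import *
job_done(); print(get_time())
E
```

```text
the job is handed in; nothing more can be done
the job is handed in; nothing more can be done
```

The nut is done up clockwise to its stop, and I've handed the job in. I pushed one wing front at a time with the shut fingers on the open side, in three strokes of about 130°, 130° and 113°, with no pinching.

- **Stop:** during the turning the push stayed around 0–2 N. In the last stroke it rose to 4 N and then 9 N, starting at a wing angle of about 101°. I had expected the stop at 102° (q = 6.6). I did not push a second time after backing off.
- **Nut angle:** the last top picture fits snug, but only to about 4°. Compared with the first picture it shows a turn of 360° plus about 17°, where I expected 13°.
- **Tub and surroundings:** the bowl and bottle matched the first picture to within 0.05 pixel. The jar read 0.2 pixel off and the tub's edge about 0.35 pixel (under 1 mm). No movement was visible by eye. The dish was mostly hidden by the arm in the last pictures, so I did not check it there, but the arm never went low near it.
- **Finish:** my last clock reading was 31.7 s of the 51 s, just before handing in. The arm was then clear of everything, with about 0 N on the tool.

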